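Clear a jammed lamp-globe dispenser with a clearing stick

TASK

The white lamp globes are jammed at the blue dispenser's outlet. Draw the clearing stick out from under the wooden riser by its bare wooden end, lay it down on the bench, take it again by the red handle, and with its wooden end reach in through the outlet under the wire guard and gently nudge the globe that blocks the way back uphill so that all three globes roll out into the dispenser's tray. Do not knock over the blue lampshade; finish with the stick let go, lying flat on the bench, and the globes at rest in the tray.

Things in the scene. Friction and masses are not known exactly. Their poses are not given: they have to be found in the camera images.
- dispenser: Fixed blue lamp-globe dispenser. Origin on the bench just below the outlet's floor edge; x points into the hopper (uphill, away from the robot), y left, z up. Hopper floor 45 mm up at x = 0, rising 10 degrees, 240 mm long; walls at y = -35 and +78 mm. A yellow shoulder slants from (0, 43) to (16, 78) mm, closing the front beside the outlet; what lies on it tends to roll to the outlet.
- outlet (a point): Middle of the outlet's floor edge (dispenser 0, 4, 45 mm). The outlet is 78 mm wide (y -35 to +43 mm). A globe dropping out falls into the tray in front of it.
- guard_front (a point): Middle of the front edge of the wire guard (dispenser -34, 21, 112 mm). Wires 24 mm apart roof the hopper from x = -35 to +155 mm, rising with it: no finger passes between them. Reach in below this edge.
- tray (a point): Middle of the run-off tray's floor (dispenser -43, 72, 13 mm). Tray inside: x -83 to 0, y -42 to +187 mm; floor 5 mm above the bench at the +y end, 21 mm at the -y end, so globes roll to +y. Top of its front wall 33 mm above the bench at the +y end, 50 mm at the -y end.
- nudge (a point): Where a tool meets the blocking globe b (dispenser 29, -20, 82 mm). Keep the tool level, along the dispenser's x, close to the right wall (its middle at y -17 to -26 mm) so that globe a has room. Push b 30 to 45 mm uphill (about 1 N), hold about a second: a rolls inward. Draw the tool straight out: the globes roll out within 3 s. If they jam again, repeat. Globes are slippery.
- globe_a: White lamp globe, 60 mm ball, about 80 g, small brass socket ring. Origin at its centre. In the jam it rests on the yellow shoulder against the left wall, centre near (29, 48, 81) mm in the dispenser's frame.
- globe_b: White lamp globe, 60 mm ball, about 80 g. Origin at its centre. The blocking piece: wedged behind globe a, between it and the right wall, centre near (58, -5, 86) mm in the dispenser's frame, holding a in place.
- globe_c: White lamp globe, 60 mm ball, about 80 g. Origin at its centre. Third in the queue, behind b at the left wall, near (89, 48, 91) mm in the dispenser's frame.
- riser: Fixed low wooden riser shelf, 340 mm (x) by 180 mm (y), top 60 mm and underside 46 mm above the bench, four white lamp holders (up to 17 mm high) along its -y side. Origin on the bench under its middle. Its +y side (edge at y = +90 mm) is open; the other three sides are closed by walls 12 to 14 mm thick.
- stick: Clearing stick, 220 mm long, 24 mm high, 70 g. Origin at the middle of its length, on its underside; x points to the tip of the wooden end. Red handle 26 mm wide from x = -110 to -20 mm; wooden bar 12 mm wide from x = -20 to the tip at x = +110 mm. It starts flat on the bench with the handle hidden under the riser and about 95 to 115 mm of the wooden bar sticking out of the riser's open side.
- stick_handle (a point): Middle of the stick's red handle (x = -65 mm from the stick's origin, 12 mm up).
- stick_tip (a point): Centre of the end face of the wooden end (x = +110 mm from the stick's origin, 12 mm up).
- shade: Blue ceramic lampshade standing on its wide end, 90 mm wide below, 36 mm above, 120 mm tall. Origin at the centre of its foot. Bystander.

How it is judged:
On the way, in this order (a step that is already met when the one before it is completed fails the run):
1. the stick has been drawn out so that the middle of its handle is at least 20 mm clear of the riser, and lies on the bench let go ((y of stick_handle in the frame of riser above 0.11 m or x of stick_handle in the frame of riser below -0.19 m or x of stick_handle in the frame of riser above 0.19 m) and height (world z) of stick below 0.025 m and contact force between the fingers and stick below 0.05 N), for 0.2 s.
2. the stick, reaching in through the outlet, has nudged the blocking globe b back uphill by at least 12 mm (x of globe_b in the frame of dispenser above 0.0695 m and x of stick_tip in the frame of dispenser above 0.02 m and (contact force between stick and globe_b above 0.03 N or contact force between stick and globe_a above 0.03 N)), for 0.05 s.
At the end, for the whole second after the job is handed in: All three globes at rest inside the dispenser's run-off tray (centres 20 to 90 mm in front of the outlet, within the tray's length, below 68 mm), and the stick let go, at rest, flat on the bench (its underside below 25 mm, both ends within about 20 mm of lying flat) (x of globe_a in the frame of dispenser between -0.09 and -0.02 m and y of globe_a in the frame of dispenser between -0.05 and 0.195 m and z of globe_a in the frame of dispenser between 0.02 and 0.068 m and linear speed of each of globe_a, globe_b, globe_c below 0.03 m/s and x of globe_b in the frame of dispenser between -0.09 and -0.02 m and y of globe_b in the frame of dispenser between -0.05 and 0.195 m and z of globe_b in the frame of dispenser between 0.02 and 0.068 m and x of globe_c in the frame of dispenser between -0.09 and -0.02 m and y of globe_c in the frame of dispenser between -0.05 and 0.195 m and z of globe_c in the frame of dispenser between 0.02 and 0.068 m and height (world z) of stick between -0.02 and 0.025 m and height (world z) of each of stick_tip, stick_handle below 0.035 m and linear speed of stick below 0.02 m/s and contact force between the fingers and stick below 0.05 N); the robot touches nothing.
It fails at once if the blue lampshade is tipped by more than 0.35 rad (angle between shade's own z axis and vertical above 0.35 rad).
It fails at once if the stick presses a globe with more than 20 N (contact force between stick and globe_a above 20 N or contact force between stick and globe_b above 20 N or contact force between stick and globe_c above 20 N).
It also fails if it takes over 67 s, if anything falls off the work surface, if the arm or the gripper's body presses on something with over 40 N, if the wrist force passes 120 N, or if a joint passes its speed limit or range.

ROBOT

A 7-joint arm with a two-finger parallel gripper is mounted at the origin on the work surface. World frame = base frame: x ahead of the robot, y to its left, z up, the work surface at z = 0. Lengths are in m, angles in rad, forces in N, time in s.
With the tool pointing down it reaches from about 0.4 to 0.85 m from the base axis. Payload 10.4 kg.
Tool frame: the origin (TCP) lies on the centre line of the jaws, within the pads' length; the fingertips stand 22 mm ahead of it and the grasp point (between the pads) lies 3 mm ahead of it; z points along the fingers, y is the line along which they close (so a half turn about z gives the same grasp; the last joint's range is limited). The gripper opens to 87 mm and grips with 3 to 60 N. Pads are 19 mm wide; open, the fingers measure 117 mm over their backs; the gripper's body (75 mm by 190 mm) begins 51 mm behind the grasp point.
Start: joints at [-1.233, 0.332, -0.065, 1.46, 0.022, 1.35, -0.088], TCP at [0.221, 0.585, 0.245] pointing down, gripper open.
Joint ranges: [-2.6, 2.6], [-0.5, 2.12], [-1.47, 1.34], [0.16, 2.42], [-1.27, 4.41], [0.06, 2.06], [-2.6, 2.6]. Speed limits (rad/s): [2.22, 2.22, 2.79, 2.79, 3.14, 3.14, 3.14].

INTERFACE

Orientations are given as a unit quaternion [x, y, z, w].
In Python, from bench import r gives the robot as it stands.
- The arm moves only by the tool jog_arm, called after "Call:" by a JSON object that holds its "op" and its "data". Schema: {"type":"object","properties":{"deltas":{"type":"array","items":{"type":"object","properties":{"x":{"type":"number"},"y":{"type":"number"},"z":{"type":"number"},"yaw":{"type":"number"},"jaw":{"type":"number"}},"additionalProperties":false,"required":["jaw"]},"minItems":1,"maxItems":12},"clamp_n":{"type":"number"},"only":{"type":"string"},"quiet":{"type":"boolean"},"lines":{"type":"string"}},"required":["deltas"],"additionalProperties":false}. deltas is a list of rows, 1 to 12 of them, each an object with the fields x, y, z (the shift in shares of 80 cm (1.0 is 80 cm)), yaw (a turn about the tool's z in shares of 180 degrees (1.0 is 180 degrees)), jaw (the finger opening in m); a field left out counts as zero (the opening has to be given); each row is the pose to reach, as a shift and turn from the pose commanded when the call began, along the tool's axes at that moment; what a row does not reach only later rows make up. A row lasts 1/10 s, in which the tool goes at most 0.05 m and 0.15 rad, less where a joint would pass 70% of its speed; a pose out of reach is approached as far as the arm can. The fingers move at their own pace and stop on an object; clamp_n is the grip in N (left out, the last holds). Time passes only in rows, so rows that do not move let the fingers close. The tool returns the time, the measured TCP pose, the force, the opening and the grip force at its end. only (a regular expression) keeps the lines of the reply that match it, lines (a string "A,B") keeps lines A to B, and quiet returns only ok. Shift and turn numbers lie between -1 and 1, and a call with a number outside is refused. Input that does not fit is refused with a message, and nothing moves.
- r.read_state(): the state, without advancing time (a new reading comes with each control period).
- r.camera(name): name is "side" or "top"; returns a dict with "img" (420x560x3 uint8, red, green, blue), "fx", "fy", "cx", "cy" (pixels), "pose" (4x4, takes a point from camera to world coordinates). Camera axes: x right, y down, z forward; pixel columns grow to the right and rows downward; lengths in m; the calibration is good to about 2 mm. A picture is of the moment at which its call begins. There is no depth.
- r.close_job(): hands the job in; it is judged then, once.
The state is a dict: "time": time; "joint_positions": joint angles; "joint_vel": joint speeds; "joint_torque": joint torques, N m; "ee_pos": TCP position; "eef_rot": TCP orientation; "ft_force": force on the tool from outside, world axes, zero at the start; "torque": the same for the moment, N m; "width": finger opening in m; "grip_force": force on a finger pad.
Only numpy, scipy, OpenCV 4.12 (cv2) and the standard library are available. Lean on these libraries where they do the work, as an engineer would, in place of code of your own. Each camera call takes 0.05 s, during which the arm holds its last target. There are 200 camera calls.

## Working session

There is one attempt and no reset: what is moved stays moved. The work goes in short steps, Python scripts to look and compute and a tool call to move; the robot and the scene stay as the last step left them, time stands still between calls to the robot, and variables do not carry over. Pictures are saved under pics/ and viewed, at most 10 in all, crops included, and the job is handed in when it is done.

```bash
ls; mkdir -p pics; python3 - <<'E'
from bench import r
import cv2,numpy as np
for n in("top","side"):
    c=r.camera(n); cv2.imwrite(f"pics/{n}0.png",c["img"][:,:,::-1]); print(n,c["fx"],c["fy"],c["cx"],c["cy"],np.round(c["pose"],4).tolist())
s=r.read_state(); print(s["time"],s["ee_pos"],s["eef_rot"],s["width"])
E
```

```text
bench.py
pics
top 384.3016033644948 384.3016033644948 270.1324919693319 208.5869502943197 [[-0.0476, -0.9778, 0.2041, 0.454], [-0.9989, 0.0461, -0.0124, -0.0856], [0.0027, -0.2044, -0.9789, 0.8339], [0.0, 0.0, 0.0, 1.0]]
side 429.9183367537219 429.9183367537219 275.0718988851763 211.1210651997884 [[0.9915, -0.0888, 0.0955, 0.5118], [-0.1304, -0.6521, 0.7469, -0.8245], [-0.0041, -0.7529, -0.6581, 0.7195], [0.0, 0.0, 0.0, 1.0]]
0.1 [0.22052509 0.58447205 0.24385915] [ 1.79420349e-01  9.83772310e-01 -6.10945247e-04 -8.32953001e-05] 0.08737795792237431
```

View pics/top0.png

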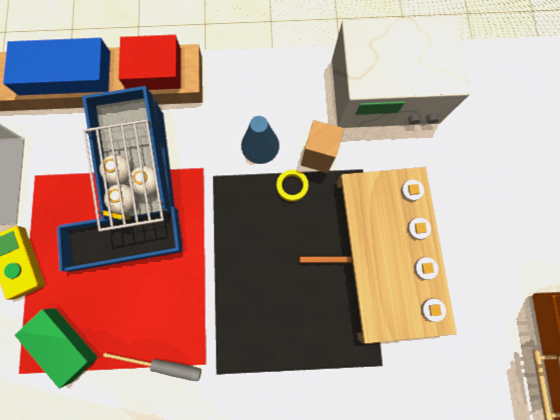

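View pics/side0.png

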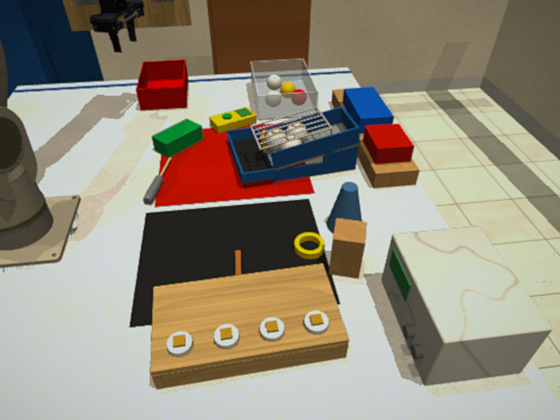

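```bash
cat > h.py <<'E'
import cv2,numpy as np
from bench import r
def cam(n): return r.camera(n)
def ray(c,uv):
    d=np.array([(uv[0]-c["cx"])/c["fx"],(uv[1]-c["cy"])/c["fy"],1.]); P=np.array(c["pose"])
    return P[:3,3],P[:3,:3]@d
def plane(c,uv,z):
    o,d=ray(c,uv); return o+d*(z-o[2])/d[2]
def tri(c1,u1,c2,u2):
    o1,d1=ray(c1,u1);o2,d2=ray(c2,u2)
    s=np.linalg.lstsq(np.c_[d1,-d2],o2-o1,rcond=None)[0]
    a,b=o1+s[0]*d1,o2+s[1]*d2
    return (a+b)/2,np.linalg.norm(a-b)
def proj(c,p):
    q=np.linalg.inv(np.array(c["pose"]))@np.r_[p,1]; return np.array([c["fx"]*q[0]/q[2]+c["cx"],c["fy"]*q[1]/q[2]+c["cy"]])
def hsv(c): return cv2.cvtColor(c["img"],cv2.COLOR_RGB2HSV)
E
python3 - <<'E'
from h import *
t,s=cam("top"),cam("side")
for c,(x0,x1,y0,y1) in((t,(290,358,245,275)),(s,(225,250,240,285))):
    h=hsv(c)[y0:y1,x0:x1]; m=(cv2.inRange(h,(3,110,60),(16,255,255)))
    n,l,st,ce=cv2.connectedComponentsWithStats(m); k=1+st[1:,4].argmax()
    ct=cv2.findContours((l==k).astype(np.uint8),0,2)[0][0]
    print(st[k],cv2.minAreaRect(ct+np.array([x0,y0])), [list(cv2.boxPoints(cv2.minAreaRect(ct+np.array([x0,y0]))).round(1).tolist())])
a=cv2.resize(t["img"][80:280,45:195],None,fx=4,fy=4,interpolation=2)[:, :,::-1][:800]
b=cv2.resize(s["img"][100:195,215:375],None,fx=5,fy=5,interpolation=2)[:,:,::-1]
cv2.imwrite("pics/a.png",cv2.resize(a,(450,600)));cv2.imwrite("pics/b.png",b); print(b.shape)
E
```

```text
[  9  11  54   9 373] ((325.5558166503906, 259.02099609375), (53.22626495361328, 7.956600666046143), 2.1610794067382812) [[[298.79998779296875, 262.0], [299.1000061035156, 254.0], [352.29998779296875, 256.0], [352.0, 264.0]]]
[ 10   9   7  26 159] ((238.0, 261.5), (25.0, 6.0), 90.0) [[[235.0, 249.0], [241.0, 249.0], [241.0, 274.0], [235.0, 274.0]]]
(475, 800, 3)
```

View pics/a.png

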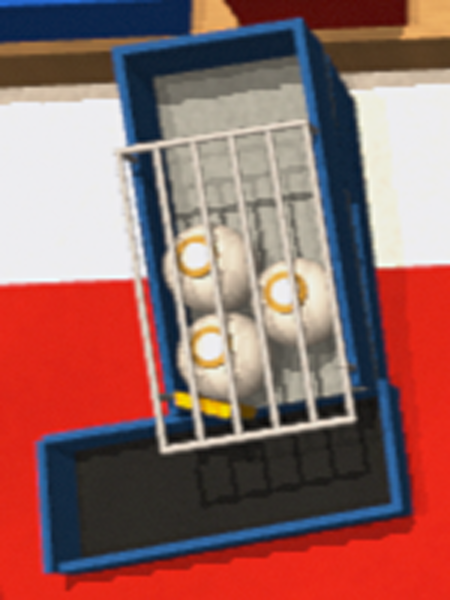

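View pics/b.png

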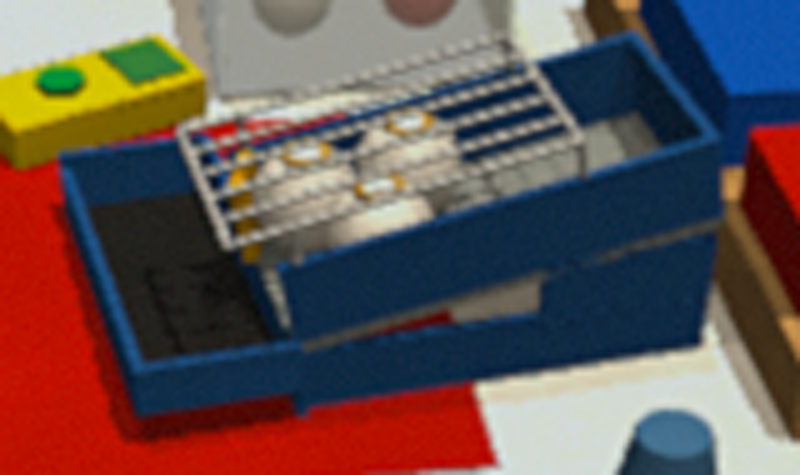

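```bash
cat > m.py <<'E'
from h import *
t,s=cam("top"),cam("side")
P={}
def T(n,a,b):
    P[n],e=tri(t,(a[0]/3+45,a[1]/3+80),s,(b[0]/5+215,b[1]/5+100)); print(n,P[n].round(4),round(e,4))
T("gfl",(163,452),(183,130));T("gfr",(353,418),(230,246));T("gbl",(118,152),(510,42));T("gbr",(306,125),(580,140))
T("tnl",(50,572),(62,155));T("tnr",(408,512),(138,370));T("hbl",(115,48),(632,37));T("hbr",(300,20),(718,135))
T("ringA",(210,347),(307,154));T("ringB",(285,292),(380,189));T("ringC",(196,256),(408,124))
# fit dispenser yaw+xy from guard + hopper rear corners (known: guard corners)
m={"gfl":(-34,81,112),"gfr":(-34,-39,112),"gbl":(155,81,145),"gbr":(155,-39,145)}
A=np.array([m[k][:2] for k in m])/1e3;B=np.array([P[k][:2] for k in m])
H=(A-A.mean(0)).T@(B-B.mean(0));U,_,V=np.linalg.svd(H);R=V.T@U.T;tt=B.mean(0)-R@A.mean(0)
print("R",R.round(4).tolist(),"yaw",np.arctan2(R[1,0],R[0,0]),"o",tt.round(4),"res",(B-(A@R.T+tt)).round(4).tolist())
for k in P: print(k,(R.T@(P[k][:2]-tt)).round(4),P[k][2].round(4))
print("tip",tri(t,(299,258),s,(238,249)),plane(t,(299,258),.024),plane(s,(238,249),.024))
a=plane(t,(299,258),.024);b=plane(t,(352,260),.024);print("riser-edge",b,"dir",(a-b)[:2]/np.linalg.norm(a-b))
# riser open edge corners, top surface
for uv in ((343,175),(360,340)): print(plane(t,uv,.06))
print("shade top",plane(t,(258,124),.12))
E
python3 m.py
```

```text
gfl [0.5798 0.2313 0.1107] 0.0051
gfr [0.5947 0.1114 0.1107] 0.0024
gbl [0.7703 0.2565 0.1378] 0.0017
gbr [0.7811 0.1342 0.1443] 0.0031
tnl [0.5125 0.3355 0.0395] 0.0042
tnr [0.541  0.0895 0.0527] 0.0054
hbl [0.845  0.2647 0.1321] 0.0013
hbr [0.8586 0.1417 0.137 ] 0.0019
ringA [0.6473 0.2062 0.1049] 0.0026
ringB [0.6803 0.1566 0.11  ] 0.002
ringC [0.7054 0.2131 0.1153] 0.0012
R [[0.9927, -0.1203], [0.1203, 0.9927]] yaw 0.12058790743185506 o [0.6239 0.1552] res [[-0.0006, -0.0002], [-0.0002, -0.001], [0.0022, 0.0023], [-0.0014, -0.001]]
gfl [-0.0346  0.0808] 0.1107
gfr [-0.0343 -0.04  ] 0.1107
gbl [0.1575 0.083 ] 0.1378
gbr [ 0.1535 -0.0398] 0.1443
tnl [-0.0889  0.1924] 0.0395
tnr [-0.0903 -0.0552] 0.0527
hbl [0.2326 0.0821] 0.1321
hbr [ 0.2314 -0.0416] 0.137
ringA [0.0293 0.0478] 0.1049
ringB [ 0.0561 -0.0054] 0.11
ringC [0.0878 0.0477] 0.1153
tip (array([ 0.51409369, -0.15131225,  0.02382481]), np.float64(0.0003280705558514343)) [ 0.51424476 -0.15128784  0.024     ] [ 0.51392986 -0.15150377  0.024     ]
riser-edge [ 0.50481434 -0.26198449  0.024     ] dir [0.08488413 0.99639083]
[ 0.67998102 -0.25143232  0.06      ]
[ 0.34957356 -0.25558175  0.06      ]
shade top [ 0.77561645 -0.07873545  0.12      ]
```

```bash
cat > go.py <<'E'
import sys,numpy as np
from bench import r
from scipy.spatial.transform import Rotation as Ro
# usage: go.py x y z [yaw of tool y axis]; prints shift in tool axes and turn
s=r.read_state();R=Ro.from_quat(s["eef_rot"]).as_matrix();a=[float(v) for v in sys.argv[1:]]
yaw=np.arctan2(R[1,1],R[0,1])
print("t",round(s["time"],2),"pos",np.round(s["ee_pos"],4),"yaw",round(yaw,4),"d",(R.T@(np.array(a[:3])-s["ee_pos"])).round(4),end=" ")
if len(a)>3: print("turn",np.round(-((a[3]-yaw+np.pi)%(2*np.pi)-np.pi),4))
E
python3 go.py .45 .2 .22 -.085;python3 go.py .5115 -.181 .10 -.085
```

```text
t 0.3 pos [0.2206 0.5847 0.2443] yaw 1.2099 d [-0.3504 -0.2789  0.0244] turn 1.2949
t 0.3 pos [0.2206 0.5847 0.2443] yaw 1.2099 d [-0.5425 -0.6136  0.1446] turn 1.2949
```

Units first: shifts go in shares of 80 cm and turns go in shares of 180 degrees. So -0.35 m is -0.4375, -0.279 m is -0.3488, 1.295 rad is 0.4122.

Call:
{"op": "jog_arm", "data": {"deltas": [{"x": -0.4375,"y": -0.3488,"z": 0.03,"yaw": 0.4122,"jaw": 0.06},{"x": -0.4375,"y": -0.3488,"z": 0.03,"yaw": 0.4122,"jaw": 0.06},{"x": -0.4375,"y": -0.3488,"z": 0.03,"yaw": 0.4122,"jaw": 0.06},{"x": -0.4375,"y": -0.3488,"z": 0.03,"yaw": 0.4122,"jaw": 0.06},{"x": -0.4375,"y": -0.3488,"z": 0.03,"yaw": 0.4122,"jaw": 0.06},{"x": -0.4375,"y": -0.3488,"z": 0.03,"yaw": 0.4122,"jaw": 0.06},{"x": -0.4375,"y": -0.3488,"z": 0.03,"yaw": 0.4122,"jaw": 0.06},{"x": -0.4375,"y": -0.3488,"z": 0.03,"yaw": 0.4122,"jaw": 0.06},{"x": -0.4375,"y": -0.3488,"z": 0.03,"yaw": 0.4122,"jaw": 0.06},{"x": -0.4375,"y": -0.3488,"z": 0.03,"yaw": 0.4122,"jaw": 0.06},{"x": -0.4375,"y": -0.3488,"z": 0.03,"yaw": 0.4122,"jaw": 0.06},{"x": -0.4375,"y": -0.3488,"z": 0.03,"yaw": 0.4122,"jaw": 0.06}]}}

```text
time: 1.5
ee_pos: [0.449, 0.2014, 0.2205]
eef_rot: [0.736, 0.677, 0.0, -0.0]
ft_force: [0.1, -0.4, 0.2]
width: 0.0597
grip_force: 0.0
```

```bash
python3 go.py .5115 -.181 .08 -.085
```

```text
t 1.5 pos [0.449  0.2014 0.2205] yaw -0.0826 d [-0.376   0.0938  0.1404] turn 0.0024
```

Call:
{"op": "jog_arm", "data": {"deltas": [{"x": -0.47,"y": 0.1163,"z": 0.175,"jaw": 0.05},{"x": -0.47,"y": 0.1163,"z": 0.175,"jaw": 0.05},{"x": -0.47,"y": 0.1163,"z": 0.175,"jaw": 0.05},{"x": -0.47,"y": 0.1163,"z": 0.175,"jaw": 0.05},{"x": -0.47,"y": 0.1163,"z": 0.175,"jaw": 0.05},{"x": -0.47,"y": 0.1163,"z": 0.175,"jaw": 0.05},{"x": -0.47,"y": 0.1163,"z": 0.175,"jaw": 0.05},{"x": -0.47,"y": 0.1163,"z": 0.175,"jaw": 0.05},{"x": -0.47,"y": 0.1163,"z": 0.175,"jaw": 0.05},{"x": -0.47,"y": 0.1163,"z": 0.175,"jaw": 0.05}]}}

```text
time: 2.5
ee_pos: [0.5101, -0.1829, 0.0796]
eef_rot: [0.737, 0.676, -0.001, -0.0]
ft_force: [-0.0, 0.9, 0.2]
width: 0.0498
grip_force: 0.0
```

```bash
python3 go.py .5115 -.181 .026 -.085
```

```text
t 2.5 pos [ 0.5101 -0.1829  0.0796] yaw -0.0859 d [0.0021 0.0014 0.0536] turn -0.0009
```

Descend, grip at 30 N.

To row units: 0.053 m is 0.0663, 0.03 m is 0.0375.

Call:
{"op": "jog_arm", "data": {"deltas": [{"y": 0.0013,"z": 0.0375,"jaw": 0.05},{"y": 0.0013,"z": 0.0663,"jaw": 0.05},{"y": 0.0013,"z": 0.0663,"jaw": 0.05},{"y": 0.0013,"z": 0.0663,"jaw": 0},{"y": 0.0013,"z": 0.0663,"jaw": 0},{"y": 0.0013,"z": 0.0663,"jaw": 0},{"y": 0.0013,"z": 0.0663,"jaw": 0},{"y": 0.0013,"z": 0.0663,"jaw": 0}], "clamp_n": 30}}

```text
time: 3.3
ee_pos: [0.5116, -0.1824, 0.028]
eef_rot: [0.736, 0.676, 0.0, 0.0]
ft_force: [-0.2, -0.0, 0.8]
width: 0.018
grip_force: 0.0
```

```bash
python3 go.py .525 -.012 .027
```

```text
t 3.3 pos [ 0.5116 -0.1824  0.028 ] yaw -0.0849 d [ 0.1709 -0.0011  0.001 ]
```

To row units: 0.17 m is 0.2125, 0.14 m is 0.175.

Call:
{"op": "jog_arm", "data": {"deltas": [{"jaw": 0},{"jaw": 0},{"jaw": 0},{"jaw": 0},{"x": 0.025,"jaw": 0},{"x": 0.0625,"jaw": 0},{"x": 0.1,"jaw": 0},{"x": 0.1375,"jaw": 0},{"x": 0.175,"jaw": 0},{"x": 0.2125,"jaw": 0},{"x": 0.2125,"jaw": 0}]}}

```text
time: 4.4
ee_pos: [0.5266, -0.0087, 0.0278]
eef_rot: [0.735, 0.678, 0.001, -0.0]
ft_force: [0.5, 2.8, 3.9]
width: 0.0118
grip_force: 29.9
```

```bash
python3 go.py .525 -.012 .027
python3 - <<'E'
from h import *
c=cam("top");cv2.imwrite("pics/c.png",c["img"][:,:,::-1])
E
```

```text
t 4.4 pos [ 0.5266 -0.0087  0.0278] yaw -0.0797 d [-0.0034 -0.0014  0.0008]
```

View pics/c.png

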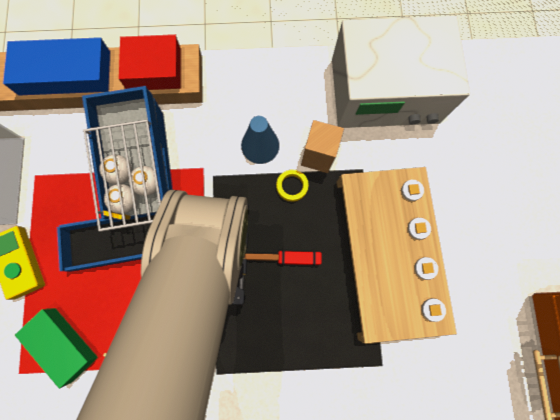

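Stick is drawn out; the red handle lies clear (cols 278–321, row 258). Release and rise.

To row units: -0.1 m is -0.125, -0.03 m is -0.0375.

Call:
{"op": "jog_arm", "data": {"deltas": [{"jaw": 0.05},{"jaw": 0.05},{"jaw": 0.05},{"jaw": 0.05},{"z": -0.05,"jaw": 0.06},{"z": -0.1,"jaw": 0.06},{"z": -0.125,"jaw": 0.06},{"x": -0.0375,"z": -0.125,"jaw": 0.06}]}}

```text
time: 5.25
ee_pos: [0.5255, -0.0398, 0.1304]
eef_rot: [0.735, 0.678, 0.003, 0.001]
ft_force: [0.5, -0.4, -1.4]
width: 0.0588
grip_force: 0.0
```

```bash
python3 - <<'E'
from h import *
def comp(c,box,lo,hi):
    x0,x1,y0,y1=box;m=cv2.inRange(hsv(c)[y0:y1,x0:x1],lo,hi);n,l,st,ce=cv2.connectedComponentsWithStats(m);k=1+st[1:,4].argmax()
    ct=cv2.findContours((l==k).astype(np.uint8),0,2)[0][0]+np.array([x0,y0]);return st[k],cv2.minAreaRect(ct)
t=cam("top");s=cam("side")
a=comp(t,(262,335,235,280),(0,170,100),(4,255,255));print("top",a)
b=comp(s,(200,300,200,268),(0,170,100),(4,255,255));print("side",b)
print(tri(t,a[1][0],s,b[1][0]),plane(t,a[1][0],.024),plane(s,b[1][0],.024))
p=cv2.boxPoints(a[1]);print([plane(t,q,.024).round(4).tolist() for q in p])
cv2.imwrite("pics/d.png",cv2.resize(np.hstack([t["img"][180:340,150:350],s["img"][180:340,150:350]])[:,:,::-1],None,fx=2,fy=2))
E
```

```text
top (array([ 24,  16,  29,  14, 356], dtype=int32), ((299.9741516113281, 257.6720886230469), (28.363645553588867, 12.33703327178955), 2.2025980949401855))
side (array([ 33,  40,  13,  20, 240], dtype=int32), ((239.0, 249.5), (19.0, 12.0), 90.0))
(array([ 0.51544055, -0.15334311,  0.02391642]), np.float64(0.001206231405769546)) [ 0.51483077 -0.15337217  0.024     ] [ 0.51604066 -0.15334389  0.024     ]
[[0.5046, -0.1225, 0.024], [0.5302, -0.125, 0.024], [0.5251, -0.1844, 0.024], [0.4995, -0.1816, 0.024]]
```

View pics/d.png

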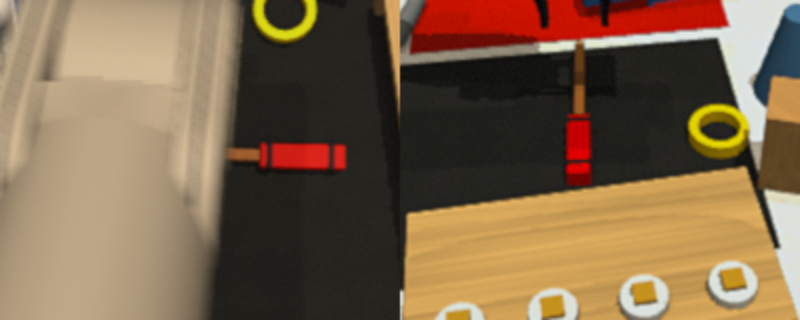

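```bash
python3 go.py .5147 -.152 .026 -.085
```

```text
t 5.35 pos [ 0.523  -0.0468  0.1284] yaw -0.0894 d [-0.1054  0.0009  0.1024] turn -0.0044
```

To row units: -0.105 m is -0.1313, -0.09 m is -0.1125.

Call:
{"op": "jog_arm", "data": {"deltas": [{"x": -0.0625,"jaw": 0.06},{"x": -0.1125,"z": 0.0125,"jaw": 0.06},{"x": -0.1313,"z": 0.05,"jaw": 0.06},{"x": -0.1313,"z": 0.0625,"jaw": 0.06},{"x": -0.1313,"z": 0.0625,"jaw": 0.06},{"x": -0.1313,"z": 0.0625,"jaw": 0.06}]}}

```text
time: 5.95
ee_pos: [0.5148, -0.1463, 0.0779]
eef_rot: [0.736, 0.677, 0.0, -0.0]
ft_force: [0.9, 0.2, 0.7]
width: 0.0599
grip_force: 0.0
```

```bash
python3 go.py .5147 -.152 .027 -.085
```

```text
t 5.95 pos [ 0.5148 -0.1463  0.0779] yaw -0.0835 d [-0.0057  0.0004  0.0509] turn 0.0015
```

To row units: 0.051 m is 0.0638, 0.03 m is 0.0375.

Call:
{"op": "jog_arm", "data": {"deltas": [{"x": -0.0075,"z": 0.0375,"jaw": 0.06},{"x": -0.0075,"z": 0.0638,"jaw": 0.06},{"x": -0.0075,"z": 0.0638,"jaw": 0.0},{"x": -0.0075,"z": 0.0638,"jaw": 0.0},{"x": -0.0075,"z": 0.0638,"jaw": 0.0},{"x": -0.0075,"z": 0.0638,"jaw": 0.0},{"x": -0.0075,"z": 0.0638,"jaw": 0.0},{"x": -0.0075,"z": 0.0638,"jaw": 0.0},{"x": -0.0075,"z": 0.0638,"jaw": 0.0},{"x": -0.0075,"z": 0.0638,"jaw": 0}], "clamp_n": 50}}

```text
time: 6.95
ee_pos: [0.5144, -0.1535, 0.0273]
eef_rot: [0.736, 0.676, 0.001, 0.0]
ft_force: [-1.5, 1.8, 7.1]
width: 0.0256
grip_force: 50.0
```

Call:
{"op": "jog_arm", "data": {"deltas": [{"z": -0.025,"jaw": 0},{"z": -0.0625,"jaw": 0},{"z": -0.0875,"jaw": 0},{"z": -0.0875,"jaw": 0},{"z": -0.0875,"jaw": 0}]}}

```text
time: 7.45
ee_pos: [0.5137, -0.1533, 0.0963]
eef_rot: [0.736, 0.676, 0.0, -0.0]
ft_force: [-0.5, 1.0, -0.7]
width: 0.0254
grip_force: 50.0
```

```bash
python3 go.py .5147 -.152 .027 -.085
python3 - <<'E'
from h import *
s=cam("side");t=cam("top")
cv2.imwrite("pics/e.png",np.vstack([cv2.resize(c["img"][170:290,y:y+200],None,fx=2.5,fy=2.5,interpolation=2) for c,y in((s,150),(t,150))])[:,:,::-1])
E
```

```text
t 7.45 pos [ 0.5137 -0.1533  0.0963] yaw -0.0848 d [0.0014 0.0008 0.0693] turn 0.0002
```

View pics/e.png

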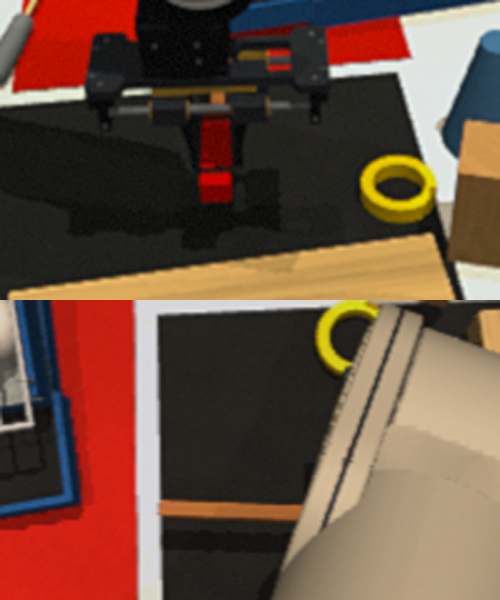

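```bash
python3 go.py .41 -.05 .099 -1.450; python3 -c "
from h import *
t=cam('top');print(plane(t,(214,254),.094))"
```

```text
t 7.55 pos [ 0.5131 -0.1532  0.0955] yaw -0.0849 d [ 0.0941 -0.1115 -0.0033] turn 1.3651
[0.52439472 0.016839   0.094     ]
```

To row units: -0.11 m is -0.1375, 0.094 m is 0.1175, 1.365 rad is 0.4345.

Call:
{"op": "jog_arm", "data": {"deltas": [{"x": 0.0375,"y": -0.0375,"z": -0.005,"yaw": 0.0382,"jaw": 0},{"x": 0.075,"y": -0.0875,"z": -0.005,"yaw": 0.0796,"jaw": 0},{"x": 0.1175,"y": -0.1375,"z": -0.005,"yaw": 0.1241,"jaw": 0},{"x": 0.1175,"y": -0.1375,"z": -0.005,"yaw": 0.1687,"jaw": 0},{"x": 0.1175,"y": -0.1375,"z": -0.005,"yaw": 0.2133,"jaw": 0},{"x": 0.1175,"y": -0.1375,"z": -0.005,"yaw": 0.2578,"jaw": 0},{"x": 0.1175,"y": -0.1375,"z": -0.005,"yaw": 0.3024,"jaw": 0},{"x": 0.1175,"y": -0.1375,"z": -0.005,"yaw": 0.347,"jaw": 0},{"x": 0.1175,"y": -0.1375,"z": -0.005,"yaw": 0.3915,"jaw": 0},{"x": 0.1175,"y": -0.1375,"z": -0.005,"yaw": 0.4345,"jaw": 0},{"x": 0.1175,"y": -0.1375,"z": -0.005,"yaw": 0.4345,"jaw": 0},{"x": 0.1175,"y": -0.1375,"z": -0.005,"yaw": 0.4345,"jaw": 0}]}}

```text
time: 8.8
ee_pos: [0.4118, -0.0506, 0.1001]
eef_rot: [0.998, 0.062, -0.0, 0.0]
ft_force: [-0.2, 0.2, -1.5]
width: 0.0256
grip_force: 50.0
```

```bash
python3 go.py .408 .108 .098 -1.450
```

```text
t 8.8 pos [ 0.4118 -0.0506  0.1001] yaw -1.446 d [ 0.0159 -0.1578  0.0021] turn 0.004
```

```bash
cat > tip.py <<'E'
from h import *
s=r.read_state();t=cam("top");sd=cam("side")
e=np.array(s["ee_pos"]);d=np.array([np.cos(.1206),np.sin(.1206),0])
out=[]
for n,c in(("top",t),("side",sd)):
    g=proj(c,e+.172*d-[0,0,.004]); 
    x0,y0=(g-[45,35]).astype(int).clip(0); m=cv2.inRange(hsv(c)[y0:y0+70,x0:x0+90],(5,110,70),(17,255,255))
    nn,l,st,ce=cv2.connectedComponentsWithStats(m);k=1+st[1:,4].argmax()
    b=cv2.boxPoints(cv2.minAreaRect(cv2.findContours((l==k).astype(np.uint8),0,2)[0][0]+np.array([x0,y0])))
    print(n,"guess",g.round(1),"area",st[k,4],b.round(1).tolist());out.append(c["img"])
cv2.imwrite("pics/tip%.1f.png"%s["time"],np.vstack([cv2.resize(i[y:y+120,x:x+200],None,fx=2.5,fy=2.5,interpolation=2) for i,(x,y) in zip(out,((80,170),(150,100)))])[:,:,::-1])
E
python3 tip.py; ls pics
```

```text
top guess [237.4 222.8] area 247 [[232.8000030517578, 222.89999389648438], [239.8000030517578, 221.6999969482422], [245.5, 255.89999389648438], [238.5, 257.1000061035156]]
side guess [261.9 187.7] area 515 [[214.1999969482422, 193.10000610351562], [262.29998779296875, 184.1999969482422], [264.3999938964844, 195.8000030517578], [216.3000030517578, 204.6999969482422]]
a.png
b.png
c.png
d.png
e.png
side0.png
tip8.8.png
top0.png
```

```bash
python3 - <<'E'
from h import *
t,s=cam("top"),cam("side"); e=np.array(r.read_state()["ee_pos"])
p,err=tri(t,(232.8,222.9),s,(262.3,184.2));print(p,err,p-e)
a,b=plane(t,(242,256.5),p[2]),plane(t,(236.3,222.3),p[2]);print(a,b,np.arctan2(*(b-a)[[1,0]]),(b-e))
R=np.array([[.9927,-.1203],[.1203,.9927]]);print("tip in disp",R.T@(b[:2]-[.6239,.1552]),"tcp",R.T@(e[:2]-[.6239,.1552]))
E
```

```text
[ 0.58337826 -0.02126869  0.09943767] 0.002288516629328183 [ 0.17126481  0.02925497 -0.0009842 ]
[ 0.51661048 -0.03701566  0.09943767] [ 0.58307622 -0.028144    0.09943767] 0.13269288090079945 [ 0.17096277  0.02237966 -0.0009842 ]
tip in disp [-0.06258205 -0.17709449] tcp [-0.23498906 -0.17874396]
```

```bash
python3 go.py .4063 .1052 .096 -1.454
```

```text
t 9.0 pos [ 0.4121 -0.0505  0.1004] yaw -1.448 d [ 0.0133 -0.1553  0.0044] turn 0.006
```

To row units: -0.1555 m is -0.1944, -0.14 m is -0.175, 0.006 rad is 0.0019.

Call:
{"op": "jog_arm", "data": {"deltas": [{"x": 0.0038,"y": -0.0375,"z": 0.0025,"yaw": 0.0019,"jaw": 0},{"x": 0.0075,"y": -0.0875,"z": 0.005,"yaw": 0.0019,"jaw": 0},{"x": 0.0125,"y": -0.1375,"z": 0.005,"yaw": 0.0019,"jaw": 0},{"x": 0.0169,"y": -0.175,"z": 0.0056,"yaw": 0.0019,"jaw": 0},{"x": 0.0169,"y": -0.1944,"z": 0.0056,"yaw": 0.0019,"jaw": 0},{"x": 0.0169,"y": -0.1944,"z": 0.0056,"yaw": 0.0019,"jaw": 0},{"x": 0.0169,"y": -0.1944,"z": 0.0056,"yaw": 0.0019,"jaw": 0}]}}

```text
time: 9.7
ee_pos: [0.4068, 0.105, 0.0959]
eef_rot: [0.998, 0.058, -0.0, 0.0]
ft_force: [-0.0, -0.1, -0.6]
width: 0.0255
grip_force: 50.0
```

```bash
python3 tip.py; python3 go.py .4063 .1052 .096 -1.454
```

```text
top guess [157.8 229.4] area 304 [[153.10000610351562, 229.39999389648438], [162.39999389648438, 228.10000610351562], [167.39999389648438, 262.8999938964844], [158.0, 264.29998779296875]]
side guess [253.7 152.9] area 496 [[206.39999389648438, 157.8000030517578], [253.60000610351562, 150.5], [255.3000030517578, 161.1999969482422], [208.10000610351562, 168.5]]
t 9.8 pos [0.4069 0.1044 0.096 ] yaw -1.457 d [-0.0005 -0.0008 -0.    ] turn -0.003
```

```bash
ls pics | grep tip
```

```text
tip8.8.png
tip9.7.png
```

View pics/tip9.7.png

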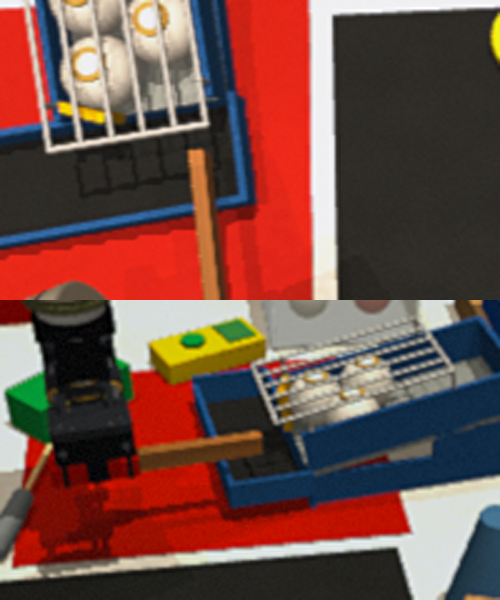

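```bash
python3 - <<'E'
from h import *
t=cam("top"); R=np.array([[.9927,-.1203],[.1203,.9927]])
a,b=[R.T@(plane(t,u,.094)[:2]-[.6239,.1552]) for u in((162.7,263.6),(157.8,228.8))]
print(a,b,np.arctan2(*(b-a)[::-1]))
E
```

```text
[-0.11715649 -0.02638658] [-0.04877448 -0.02446189] 0.02813884828012042
```

To row units: 0.067 m is 0.0838, 0.01 m is 0.0125.

Call:
{"op": "jog_arm", "data": {"deltas": [{"x": 0.0125,"y": -0.0025,"jaw": 0},{"x": 0.0375,"y": -0.0025,"jaw": 0},{"x": 0.0625,"y": -0.0031,"jaw": 0},{"x": 0.075,"y": -0.0031,"jaw": 0},{"x": 0.0838,"y": -0.0031,"jaw": 0},{"x": 0.0838,"y": -0.0031,"jaw": 0}]}}

```text
time: 10.45
ee_pos: [0.4736, 0.1154, 0.0959]
eef_rot: [0.998, 0.057, -0.0, 0.0]
ft_force: [-0.2, 0.7, -0.9]
width: 0.0257
grip_force: 50.0
```

```bash
python3 tip.py
```

```text
top guess [152.9 196.4] area 160 [[149.8000030517578, 196.3000030517578], [157.3000030517578, 195.60000610351562], [159.5, 217.89999389648438], [152.10000610351562, 218.60000610351562]]
side guess [278.3 148.8] area 387 [[231.39999389648438, 153.89999389648438], [272.6000061035156, 147.39999389648438], [274.20001220703125, 157.6999969482422], [233.0, 164.1999969482422]]
```

Free so far. Push slowly (5 mm/row) to ~40 mm uphill, then hold.

To row units: 0.05 m is 0.0625, 0.045 m is 0.0563.

Call:
{"op": "jog_arm", "data": {"deltas": [{"x": 0.0063,"jaw": 0},{"x": 0.0125,"jaw": 0},{"x": 0.0188,"y": -0.0004,"jaw": 0},{"x": 0.025,"y": -0.0004,"jaw": 0},{"x": 0.0313,"y": -0.0004,"jaw": 0},{"x": 0.0375,"y": -0.0004,"jaw": 0},{"x": 0.0438,"y": -0.0004,"jaw": 0},{"x": 0.05,"y": -0.0005,"jaw": 0},{"x": 0.0563,"y": -0.0005,"jaw": 0},{"x": 0.0625,"y": -0.0006,"jaw": 0}]}}

```text
time: 11.55
ee_pos: [0.5232, 0.1219, 0.096]
eef_rot: [0.998, 0.057, -0.0, -0.0]
ft_force: [-1.2, -0.2, -0.1]
width: 0.0257
grip_force: 50.0
```

```bash
python3 go.py .52 .12 .096; python3 tip.py; ls pics|grep tip
```

```text
t 11.55 pos [0.5232 0.1219 0.096 ] yaw -1.456 d [-0.0033  0.0015  0.    ] top guess [150.  172.6] area 227 [[146.1999969482422, 173.3000030517578], [152.89999389648438, 172.3000030517578], [157.6999969482422, 205.89999389648438], [151.0, 206.89999389648438]]
side guess [296.3 146.1] area 193 [[249.89999389648438, 151.0], [272.8999938964844, 148.10000610351562], [274.1000061035156, 157.89999389648438], [251.10000610351562, 160.6999969482422]]
tip10.4.png
tip11.6.png
tip8.8.png
tip9.7.png
```

To row units: 0.003 m is 0.0038.

Call:
{"op": "jog_arm", "data": {"deltas": [{"x": 0.0038,"jaw": 0},{"x": 0.0038,"jaw": 0},{"x": 0.0038,"jaw": 0},{"x": 0.0038,"jaw": 0},{"x": 0.0038,"jaw": 0},{"x": 0.0038,"jaw": 0},{"x": 0.0038,"jaw": 0},{"x": 0.0038,"jaw": 0},{"x": 0.0038,"jaw": 0},{"x": 0.0038,"jaw": 0}]}}

```text
time: 12.65
ee_pos: [0.5257, 0.1222, 0.096]
eef_rot: [0.998, 0.057, 0.0, -0.0]
ft_force: [-0.2, -0.1, -0.8]
width: 0.0258
grip_force: 50.0
```

```bash
python3 tip.py; cp $(ls -t pics/tip* | head -1) pics/f.png
```

```text
top guess [149.9 171.3] area 227 [[146.0, 171.6999969482422], [152.6999969482422, 170.8000030517578], [157.60000610351562, 204.89999389648438], [150.8000030517578, 205.89999389648438]]
side guess [297.3 146. ] area 187 [[250.6999969482422, 151.1999969482422], [272.8999938964844, 148.0], [274.20001220703125, 157.6999969482422], [252.10000610351562, 160.8000030517578]]
```

View pics/f.png

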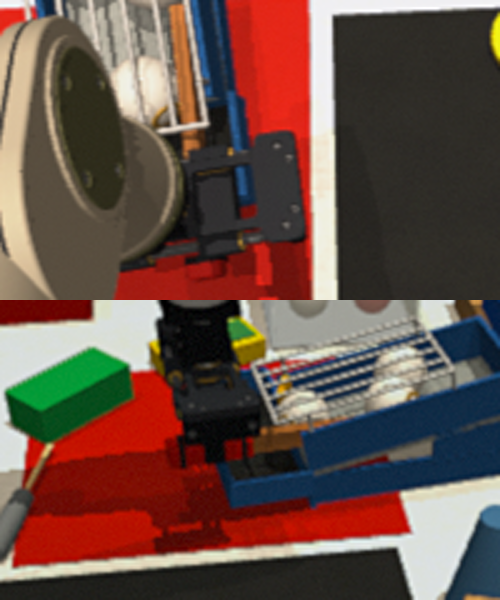

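Globe a has rolled inward off the shoulder (it lies at the outlet beside the stick). Draw straight out.

To row units: 0.16 m is 0.2, 0.0009 m is 0.0011.

Call:
{"op": "jog_arm", "data": {"deltas": [{"x": -0.0188,"jaw": 0},{"x": -0.0563,"y": 0.0004,"jaw": 0},{"x": -0.1,"y": 0.0008,"jaw": 0},{"x": -0.1438,"y": 0.0011,"jaw": 0},{"x": -0.175,"y": 0.0013,"jaw": 0},{"x": -0.1813,"y": 0.025,"jaw": 0},{"x": -0.1813,"y": 0.075,"jaw": 0},{"x": -0.1813,"y": 0.125,"jaw": 0},{"x": -0.1813,"y": 0.175,"jaw": 0},{"x": -0.1813,"y": 0.2,"jaw": 0},{"x": -0.1813,"y": 0.2,"jaw": 0}]}}

```text
time: 13.85
ee_pos: [0.4003, -0.0558, 0.0963]
eef_rot: [0.998, 0.055, 0.0, -0.0]
ft_force: [-0.2, 0.4, -0.8]
width: 0.0258
grip_force: 50.0
```

```bash
python3 tip.py; cp $(ls -t pics/tip* | head -1) pics/g.png
```

```text
top guess [240.4 228.9] area 253 [[237.1999969482422, 228.6999969482422], [244.5, 227.60000610351562], [249.39999389648438, 261.8999938964844], [242.10000610351562, 263.0]]
side guess [257.3 190.8] area 503 [[210.39999389648438, 195.60000610351562], [257.70001220703125, 188.1999969482422], [259.5, 199.5], [212.10000610351562, 206.89999389648438]]
```

View pics/g.png

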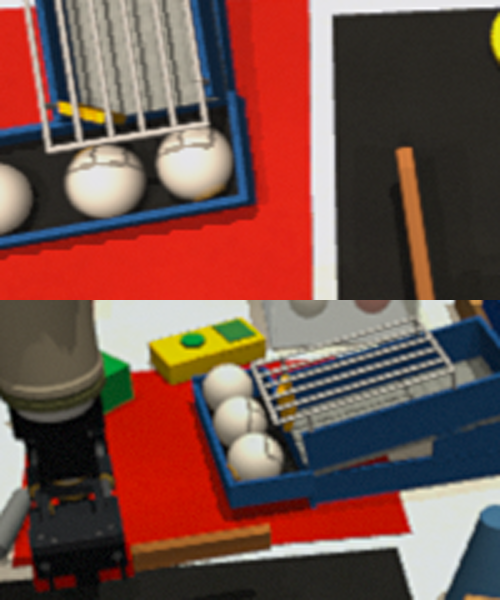

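All three globes are in the tray, and the hopper is empty. Lay the stick down on the mat.

To row units: 0.0685 m is 0.0856, 0.06 m is 0.075.

Call:
{"op": "jog_arm", "data": {"deltas": [{"x": 0.0125,"y": 0.0375,"jaw": 0},{"x": 0.025,"y": 0.075,"z": 0.025,"jaw": 0},{"x": 0.025,"y": 0.075,"z": 0.0563,"jaw": 0},{"x": 0.025,"y": 0.075,"z": 0.075,"jaw": 0},{"x": 0.025,"y": 0.075,"z": 0.0831,"jaw": 0},{"x": 0.025,"y": 0.075,"z": 0.0856,"jaw": 0},{"x": 0.025,"y": 0.075,"z": 0.0856,"jaw": 0}]}}

```text
time: 14.65
ee_pos: [0.427, -0.1098, 0.0279]
eef_rot: [0.998, 0.058, 0.0, -0.0]
ft_force: [-0.2, -0.1, 0.1]
width: 0.0255
grip_force: 50.0
```

Call:
{"op": "jog_arm", "data": {"deltas": [{"jaw": 0.06},{"jaw": 0.06},{"jaw": 0.06},{"jaw": 0.06},{"z": -0.025,"jaw": 0.06},{"z": -0.075,"jaw": 0.06},{"z": -0.125,"jaw": 0.06},{"z": -0.1875,"jaw": 0.06},{"y": 0.05,"z": -0.1875,"jaw": 0.06},{"y": 0.1125,"z": -0.1875,"jaw": 0.06},{"y": 0.175,"z": -0.1875,"jaw": 0.06},{"y": 0.175,"z": -0.1875,"jaw": 0.06}]}}

```text
time: 15.85
ee_pos: [0.4416, -0.2561, 0.1773]
eef_rot: [0.999, 0.054, -0.001, 0.003]
ft_force: [-0.1, 0.6, -0.6]
width: 0.06
grip_force: 0.0
```

```bash
python3 - <<'E'
from h import *
t,s=cam("top"),cam("side")
cv2.imwrite("pics/z.png",np.hstack([cv2.resize(c["img"],(400,300)) for c in(t,s)])[:,:,::-1])
E
```

```text
(no output)
```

View pics/z.png

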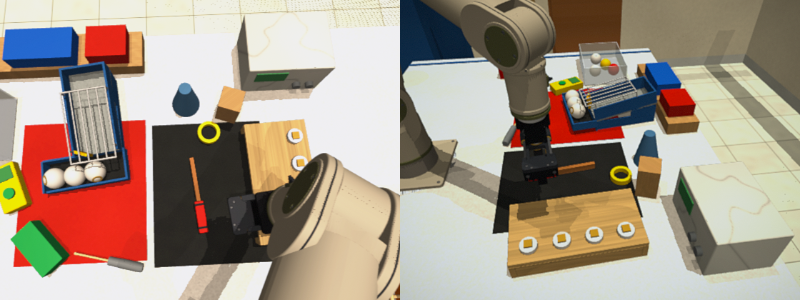

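Call:
{"op": "jog_arm", "data": {"deltas": [{"jaw": 0.06},{"jaw": 0.06},{"jaw": 0.06},{"jaw": 0.06},{"jaw": 0.06},{"jaw": 0.06},{"jaw": 0.06},{"jaw": 0.06},{"jaw": 0.06},{"jaw": 0.06},{"jaw": 0.06},{"jaw": 0.06}]}}

```text
time: 17.15
ee_pos: [0.4427, -0.2498, 0.1775]
eef_rot: [0.998, 0.057, -0.0, -0.0]
ft_force: [0.5, 0.6, -0.4]
width: 0.0598
grip_force: 0.0
```

```bash
python3 - <<'E'
from h import *
a=cam("top")["img"][:280,:320].astype(int)
for _ in range(6): b=cam("top")["img"][:280,:320].astype(int)
print("changed px",(abs(a-b).max(2)>40).sum())
print(r.close_job())
E
```

```text
changed px 0
the job is handed in; nothing more can be done
None
```

The job is handed in at about 17.5 s with no verdict returned: in the last pictures all three globes are at rest in the tray, the stick lies released and flat on the bench, and the lampshade is upright; I viewed 11 pictures, one over the limit of 10.

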